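# Latch the contact head onto the board

## Task

On the board test jig, take the latch's yellow knob, lay its brass claw over the steel keeper of the sliding contact head, feeling for the slot with only a light touch (no more than about 10 N) so that the claw drops in and hooks, then swing the red-ended lever down over centre until it lies fully home, holding the head drawn in towards the board. Never jam the claw hard onto the keeper or push hard on the head, leave the board in its nest, disturb nothing else on the bench, and let go.

Things in the scene. Friction and masses are not known exactly. Their poses are not given: they have to be found in the camera images.
- jig: aluminium test jig screwed to the bench, base 245 x 150 x 20 mm, origin at the centre of its underside, z up. The draw latch lies in its x-z plane (y = 0): lever pivot at x = -10, z = 60 mm, keeper on the +x side. A steel bracket, top at z = 74 mm, stands at the pivot; the lever's rest, top at z = 54 mm, at x = -55 mm
- lever_pivot (a point): axis of the lever's hinge, along the jig's y, 60 mm above the bench
- lever (a joint): steel lever's angle: 0 = level towards the jig's -x, fully home on its stop; grows as it rises, 1.57 upright, stop at 2.2 leaning to the keeper. When slack it stays where left. With the claw hooked it resists closing (up to about 6 N at the bar), is dead centre near 0.3, may stick between 0.3 and 0.1, and from below 0.1 the tension holds it home
- lever_bar (a point): middle of the red cross bar at the lever's free end, 85 mm from the pivot: a cylinder 14 mm in diameter and 24 mm long along the jig's y. Pinch it on its two end faces (fingers closing along the jig's y); it turns freely on its pin as the lever swings
- claw (a joint): angle of the claw relative to the lever (rad); its pitch above level is claw minus lever (positive = nose raised). Friction holds it where it is put when let go; led by its knob it moves with under 4 N
- claw_hinge (a point): where the claw is hinged on the lever, 18 mm from the lever's pivot: with the lever at angle t it lies, in the jig's x and z from the lever pivot, at -18 cos(t - 0.4) and +18 sin(t - 0.4) mm, so it circles over the pivot as the lever swings
- claw_knob (a point): middle of the claw's yellow knob: cylinder 12 mm in diameter, 30 mm long along the jig's y. Pinch its end faces (fingers closing along the jig's y) to lead the claw; it turns freely on its pin, the loose lever follows. Claw level: 42 mm along, 40 mm above claw_hinge. The brass nose, 4 mm thick, 14 mm wide, ends 34 mm below the knob; see claw_strap
- head (a joint): travel of the grey contact head (128 mm wide) from its rest, in m, positive when drawn in towards the board (the jig's -x); 0 to 0.017. A spring pushes it back out with 9 N plus 0.6 N per mm. Properly latched it stands 3 to 12 mm in
- keeper (a point): centre of the top near edge of the slot in the head's steel keeper, 67 mm above the bench; moves with the head. On the jig's -x side of it a flat deck 26 mm long, 24 mm wide, at the same height; on the far side the slot, 8.5 mm wide, 13 mm deep, then a back stop 8 mm higher than the deck. The nose slid forward on the deck drops in; pulled back it catches the slot's near wall
- claw_strap (a point): point on the claw's strap 24 mm straight below the knob (claw level), at mid thickness of the strap (5 mm). From here the brass hook runs out along the strap; its nose points down, 7.5 mm below the strap's underside. The nose's inner face is 25.5 to 34.5 mm along from this point: screw-set somewhere in that range, different every time, not measured
- board: green circuit board, 30 x 126 x 4 mm, lying loose in the jig's nest under the claw, underside centre is its origin; to be left there
- bin_a: black parts bin 100 x 140 x 60 mm, origin under its centre; bystander, leave alone
- bin_b: black parts bin 100 x 140 x 60 mm, origin under its centre; bystander, leave alone
- boards: stack of green boards 120 x 90 x 50 mm, origin under its centre; bystander, leave alone
- pliers: green-handled pliers about 165 mm long, origin near its joint; bystander, leave alone
- spool: orange solder spool, 54 mm diameter, 40 mm high, origin under its centre; bystander, leave alone
- driver: screwdriver lying down, origin underneath; bystander, leave alone
- flux: small white bottle 36 mm diameter, 80 mm high, origin under its centre; bystander, leave alone

How it is judged:
By the outcome, as a careful person would: the job done as asked, in the order asked, and still so for the second after the job is handed in, with the robot touching nothing.
It also fails if it takes over 67 s, if anything falls off the work surface, if the arm or the gripper's body presses on something with over 40 N, if the wrist force passes 120 N, or if a joint passes its speed limit or range.

## Robot

A 7-joint arm with a two-finger parallel gripper is mounted at the origin on the work surface. World frame = base frame: x ahead of the robot, y to its left, z up, the work surface at z = 0. Lengths are in m, angles in degrees, forces in N, time in s.
With the tool pointing down it reaches from about 0.425 to 0.95 m from the base axis. Payload 4.7 kg.
Tool frame: the origin (TCP) lies between the finger pads; the fingertips stand 25 mm ahead of it and the grasp point (between the pads) lies 6 mm ahead of it; z points along the fingers, y is the line along which they close (so a half turn about z gives the same grasp; the last joint's range is limited). The gripper opens to 87 mm and grips with 3 to 60 N. Pads are 19 mm wide; open, the fingers measure 117 mm over their backs; the gripper's body (75 mm by 190 mm) begins 51 mm behind the grasp point.
Start: joints at [-65.827, 26.849, -2.785, 87.806, 1.381, 65.374, -4.715], TCP at [0.294, 0.608, 0.248] pointing down, gripper open.
Joint ranges: [-148.3, 148.3], [-19.14, 114.17], [-79.39, 73.82], [5.75, 140.21], [-59.74, 239.74], [12.07, 113.84], [-152.46, 152.46]. Speed limits (degrees/s): [147.25, 147.25, 180, 180, 180, 180, 180].

## Interface

Orientations are given as [roll, pitch, yaw] about the fixed x, y, z axes, in that order (R = Rz(yaw) Ry(pitch) Rx(roll)).
In Python, from rig import manip gives the robot as it stands.
- The arm moves only by the shell command python3 -m handwheel 'ROWS'. ROWS is JSON, a list of rows, each an object of numbers: "ax", "ay", "az": the turn, a rotation vector about the world's x, y, z in units of 6 degrees (1.0 is 6 degrees); "dx", "dy", "dz": the shift along the world's x, y, z in units of 30 mm (1.0 is 30 mm); "gripper": the opening, from 0 (shut) to 1 (fully open). A call has 1 to 10 rows; each row shifts and turns the commanded pose from where the row before left it; what a row does not reach is not made up. A row lasts 1/12 s, in which the tool goes at most 41.7 mm and 7.16 degrees, less where a joint would pass 70% of its speed; a pose out of reach is approached as far as the arm can. A call is refused whole if a number of a shift passes 1 or a number of a turn 1, either way. A call with a gripper value outside its range is refused whole. The fingers move at their own pace and stop on an object; the grip force is fixed at half the most. Time passes only in rows, so rows that do not move let the fingers close. It gives the time, the measured TCP pose, the force, the opening and the grip force at its end, in the units of the state.
- manip.observe(): the state, without advancing time (a new reading comes with each control period).
- manip.capture(name): name is "scene" or "top"; returns the picture (384x512x3 uint8, red, green, blue); there is no depth.
- manip.camera_params(name): a dict with "fx", "fy", "cx", "cy" (pixels), "extrinsics" (4x4, takes a point from world to camera coordinates). Camera axes: x right, y up, looking along -z (the intrinsics and any distortion apply to the point x, -y, -z); pixel columns grow to the right and rows downward; lengths in m; the calibration is good to about 2 mm. A picture is of the moment at which its call begins. camera_params takes no time and is no camera call.
- manip.sign_off(): hands the job in; it is judged then, once.
Trained networks look in the newest picture that a camera, given by its name, has taken for a name from the list of things; names that differ only in an ending like _2 or _b are one class to them, and where a whole thing is asked for, a point or a joint stands for the part that bears it (a point fixed in the world has none). Each returns a list of dicts, best first, with "conf" (0 to 1); they miss things now and then, are a little off and sometimes report something else, mostly with a low value. They report only what shows in the picture. A call takes as long as a camera call.
- manip.outline_of(target, camera): "pixels" (384x512 bool, what is visible of it) and "rect" ([left, top, width, height] in pixels, round what is visible of it).
The state is a dict: "time": time; "joint_positions": joint angles; "joint_velocities": joint speeds; "effort": joint torques, N m; "tcp_pos": TCP position; "tcp_rot": TCP orientation; "wrist_force": force on the tool from outside, world axes, zero at the start; "moment": the same for the moment, N m; "finger_gap": opening from 0.0 (shut) to 1.0 (fully open); "grasp_force": force on a finger pad.
Only numpy, scipy, OpenCV 4.12 (cv2) and the standard library are available. Lean on these libraries where they do the work, as an engineer would, in place of code of your own. Each camera call takes 0.05 s, during which the arm holds its last target. There are 200 camera calls.

## Working session

There is one attempt and no reset: what is moved stays moved. The work goes in short steps, Python scripts to look and compute and a shell command to move; the robot and the scene stay as the last step left them, time stands still between calls to the robot, and variables do not carry over. Pictures are saved under pics/ and viewed, at most 10 in all, crops included, and the job is handed in when it is done.

```bash
mkdir -p pics
cat > h.py <<'E'
import numpy as np, cv2
from rig import manip
def P(c):
    p=manip.camera_params(c); K=np.array([[p['fx'],0,p['cx']],[0,p['fy'],p['cy']],[0,0,1.]])
    E=np.diag([1,-1,-1,1.])@np.array(p['extrinsics']); return K@E[:3]
def tri(a,b):
    A=[]
    for c,(u,v) in (('scene',a),('top',b)):
        M=P(c); A+=[u*M[2]-M[0],v*M[2]-M[1]]
    x=np.linalg.svd(np.array(A))[2][-1]; return x[:3]/x[3]
def proj(c,X):
    x=P(c)@np.append(X,1); return x[:2]/x[2]
def atz(c,uv,z):
    M=P(c);u,v=uv;A=np.array([u*M[2]-M[0],v*M[2]-M[1]]); return np.append(np.linalg.solve(A[:,:2],-A[:,3]-A[:,2]*z),z)
def save(c,n,box=None,s=1):
    im=manip.capture(c)
    if box: im=im[box[1]:box[3],box[0]:box[2]]
    cv2.imwrite('pics/'+n+'.png',cv2.resize(im[:,:,::-1],None,fx=s,fy=s,interpolation=cv2.INTER_CUBIC))
E
python3 - <<'E'
from h import *
save('scene','s0',s=1.5);save('top','t0',s=1.5)
for c in('scene','top'):
    p=manip.camera_params(c);print(c,{k:np.round(p[k],3).tolist() for k in p})
    for t in('lever_bar','claw_knob','lever','claw','keeper','head','jig','board'):
        for d in manip.outline_of(t,c)[:2]:
            v,u=np.nonzero(d['pixels']);print(t,round(d['conf'],2),d['rect'],u.mean().round(1),v.mean().round(1),len(u))
print(manip.observe())
E
```

```text
scene {'fx': 369.474, 'fy': 369.474, 'cx': 248.907, 'cy': 203.14, 'extrinsics': [[-0.795, 0.606, 0.013, 0.427], [-0.359, -0.488, 0.796, 0.121], [0.488, 0.628, 0.605, -1.348], [0.0, 0.0, 0.0, 1.0]]}
lever_bar 0.61 [230.2, 187.7, 31.3, 35.6] 248.7 204.9 385
claw_knob 0.45 [229.5, 194.3, 25.7, 20.7] 242.9 203.8 143
lever 0.58 [231.4, 186.5, 28.4, 33.6] 249.0 204.2 304
claw 0.57 [232.6, 194.3, 23.6, 24.7] 243.5 204.9 150
claw 0.23 [344.4, 284.0, 85.5, 74.4] 385.6 317.4 3740
keeper 0.78 [208.9, 218.4, 34.0, 34.2] 226.4 233.6 706
head 0.57 [210.1, 218.2, 29.7, 33.7] 225.7 233.1 700
jig 0.71 [233.2, 186.7, 25.3, 33.9] 248.6 204.4 318
jig 0.6 [197.1, 190.0, 98.8, 78.9] 243.6 232.3 3682
board 0.51 [227.2, 222.0, 25.3, 25.4] 241.2 236.0 194
board 0.33 [233.1, 183.9, 26.4, 35.7] 249.3 204.6 385
top {'fx': 457.017, 'fy': 457.017, 'cx': 253.7, 'cy': 196.42, 'extrinsics': [[0.12, -0.993, -0.001, -0.05], [0.973, 0.117, 0.201, -0.54], [-0.199, -0.026, 0.98, -1.215], [0.0, 0.0, 0.0, 1.0]]}
lever_bar 0.69 [245.6, 168.5, 10.4, 30.1] 251.7 184.2 206
lever_bar 0.44 [91.6, 118.9, 56.5, 51.1] 119.7 142.2 2
[... 564 characters left out ...]
_positions': array([-65.82619514,  26.84492958,  -2.78493477,  87.80358999,
         1.37924964,  65.37471153,  -4.71549402]), 'joint_velocities': array([ 0.0797298 , -0.02516821, -0.05838188, -0.00977314,  0.09193008,
       -0.04136352,  0.03341727]), 'effort': array([ 8.26246378e-05, -5.07824707e+01, -8.05699755e-02, -2.36456752e+01,
       -6.12697704e-02,  3.11419973e-02, -4.84954924e-06]), 'tcp_pos': array([0.29405806, 0.60761674, 0.2476347 ]), 'tcp_rot': array([ 1.79989947e+02, -4.16691243e-03,  1.54170482e+02]), 'wrist_force': array([-0.71418477,  0.40719274, -0.5265792 ]), 'moment': array([ 0.0387293 , -0.00535516, -0.03375055]), 'grasp_force': 0.0, 'finger_gap': 0.9972615139247445}
```

Run:
```python
from h import *
a=manip.capture('scene');b=manip.capture('top')
cv2.imwrite('pics/full.png',np.hstack([a,b])[:,:,::-1][:, :].copy()) 
f=cv2.resize(np.hstack([a,b]),(800,300),interpolation=cv2.INTER_AREA)
c1=cv2.resize(a[170:290,185:315],(400,300*400//400),interpolation=cv2.INTER_CUBIC)
c2=cv2.resize(b[140:245,195:305],(400,300),interpolation=cv2.INTER_CUBIC)
cv2.imwrite('pics/m0.png',np.vstack([f,np.hstack([c1,c2])])[:,:,::-1])
```

```text
(no output)
```

View pics/m0.png

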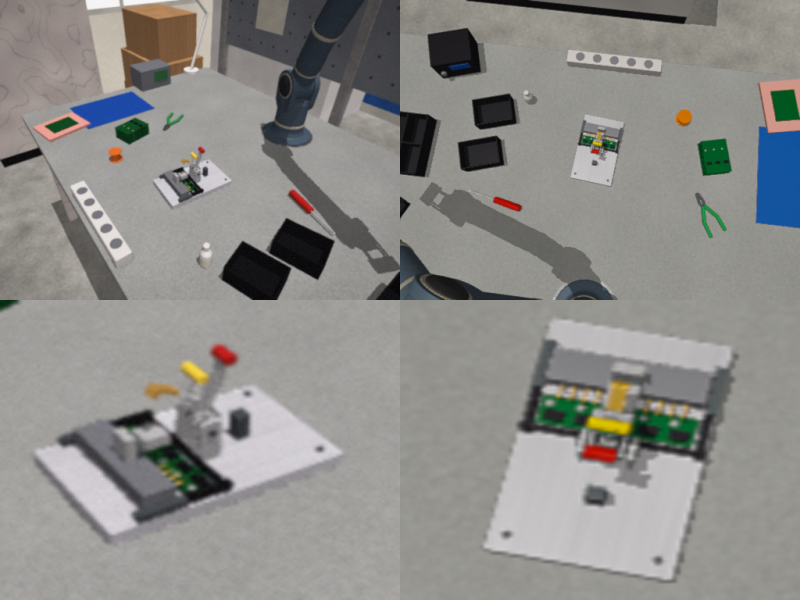

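```bash
cat > m1.py <<'E'
from h import *
from scipy.optimize import minimize
def col(c,kind):
    im=manip.capture(c).astype(int);r,g,b=im[...,0],im[...,1],im[...,2]
    m=(r>120)&(g<70)&(b<70) if kind=='bar' else (r>150)&(g>0.72*r)&(b<0.35*r)
    roi=np.zeros_like(m)
    if c=='scene': roi[170:262,205:280]=1
    else: roi[140:220,225:290]=1
    m&=roi
    n,l,s,ce=cv2.connectedComponentsWithStats(m.astype(np.uint8))
    k=1+s[1:,4].argmax(); return ce[k],s[k].tolist()
def points():
    o={}
    for k in('bar','knob'):
        a,sa=col('scene',k);b,sb=col('top',k);X=tri(a,b);o[k]=X
        print(k,a.round(1),sa,b.round(1),sb,X.round(4),'res',(proj('scene',X)-a).round(1),(proj('top',X)-b).round(1))
    return o
if __name__=='__main__':
    o=points()
    d=None
    manip.capture('top');mt=manip.outline_of('jig','top')[0]['pixels']
    manip.capture('scene');L=manip.outline_of('jig','scene');ms=max(L,key=lambda d:d['pixels'].sum())['pixels']
    C=np.array([[sx*.1225,sy*.075,z] for sx in(-1,1) for sy in(-1,1) for z in(0,.02)])
    def pts(p,C): 
        c,s=np.cos(p[2]),np.sin(p[2]); return np.c_[p[0]+c*C[:,0]-s*C[:,1],p[1]+s*C[:,0]+c*C[:,1],C[:,2]]
    S=4
    def hull(c,p):
        u=np.array([proj(c,X) for X in pts(p,C)])
        m=np.zeros((384*S,512*S),np.uint8);cv2.fillConvexPoly(m,cv2.convexHull(((u+.5)*S).astype(np.int32)),1);return m>0
    big=lambda m:cv2.resize(m.astype(np.uint8),None,fx=S,fy=S,interpolation=cv2.INTER_NEAREST)>0
    bt=big(mt)
    def iou(m,b): return (m&b).sum()/(m|b).sum()
    x0=atz('top',(252,193),.02)
    f=lambda p:-iou(hull('top',p),bt)
    best=min((minimize(f,[x0[0],x0[1],y],method='Nelder-Mead',options=dict(initial_simplex=[[x0[0],x0[1],y],[x0[0]+.01,x0[1],y],[x0[0],x0[1]+.01,y],[x0[0],x0[1],y+.1]])) for y in(-.3,0,.3)),key=lambda r:r.fun)
    p=best.x;print('jig',p.round(4),np.degrees(p[2]),best.fun,'scene iou',iou(hull('scene',p),big(ms)))
    c,s=np.cos(p[2]),np.sin(p[2])
    for k,X in o.items():
        d=X[:2]-p[:2];print(k,'jig frame',(c*d[0]+s*d[1]).round(4),(-s*d[0]+c*d[1]).round(4),X[2].round(4))
    a,b=manip.capture('scene').copy(),manip.capture('top').copy()
    ims=[]
    for cn,im,(x0,y0,x1,y1) in(('scene',a,(185,170,315,290)),('top',b,(195,140,305,245))):
        im=cv2.resize(im[y0:y1,x0:x1],None,fx=4,fy=4,interpolation=cv2.INTER_CUBIC)
        M=hull(cn,p)[y0*4:y1*4,x0*4:x1*4].astype(np.uint8)
        cv2.drawContours(im,cv2.findContours(M,0,2)[0],-1,(255,0,255),1)
        for q in ([-.01,0,.06],[-.055,0,.054]):
            u=proj(cn,pts(p,np.array([q]))[0]);cv2.circle(im,tuple(int(v) for v in (u+.5-[x0,y0])*4),3,(0,255,255),1)
        ims.append(cv2.copyMakeBorder(im,0,480-im.shape[0],0,0,0))
    cv2.imwrite('pics/fit.png',cv2.resize(np.hstack(ims)[:,:,::-1],(800,400)))
E
python3 m1.py
```

```text
bar [257.4 191.7] [254, 188, 8, 8, 34] [249.5 193.3] [245, 191, 10, 6, 45] [0.5311 0.0255 0.1413] res [-0.4 -0.1] [-0.2  0.2]
knob [247.9 198.8] [245, 196, 7, 7, 27] [251.9 183.4] [247, 181, 11, 6, 42] [0.5609 0.0229 0.1293] res [-0.4 -0.1] [-0.2  0.2]
jig [ 0.5588  0.0225 -0.3   ] -17.188733853924695 -0.0 scene iou 0.0
bar jig frame -0.0273 -0.0054 0.1413
knob jig frame 0.0019 0.001 0.1293
```

View pics/fit.png

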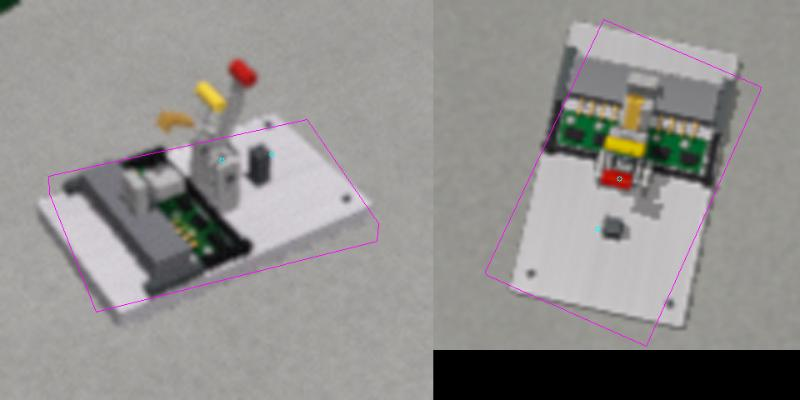

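```bash
sed -i "s/mt=manip.outline_of('jig','top')\[0\]\['pixels'\]/mt=max(manip.outline_of('jig','top'),key=lambda d:d['pixels'].sum()*(abs(d['rect'][0]-216)<9))['pixels'];print(mt.sum(),mt.dtype,np.argwhere(mt).mean(0))/; s/for y in(-.3,0,.3)/for y in(-.1,-.3,.1)/" m1.py; python3 m1.py
```

```text
bar [257.5 191.7] [254, 188, 8, 8, 35] [249.5 193.4] [245, 191, 10, 6, 44] [0.531  0.0256 0.1412] res [-0.4 -0.1] [-0.2  0.2]
knob [247.9 198.9] [245, 196, 7, 7, 28] [251.9 183.4] [247, 181, 11, 6, 42] [0.5609 0.023  0.1289] res [-0.4 -0.1] [-0.2  0.2]
4011 bool [193.01246572 251.578908  ]Traceback (most recent call last):
  File "m1.py", line 22, in <module>
    manip.capture('scene');L=manip.outline_of('jig','scene');ms=max(L,key=lambda d:d['pixels'].sum())['pixels']
                                                                ~~~^^^^^^^^^^^^^^^^^^^^^^^^^^^^^^^^^^
ValueError: max() iterable argument is empty
```

```bash
sed -i "s/ms=max(L,key=lambda d:d\['pixels'\].sum())\['pixels'\]/ms=max([d['pixels'] for d in L]+[np.zeros((384,512),bool)],key=lambda q:q.sum())/" m1.py
cat >> m1.py <<'E'
    from scipy.optimize import least_squares
    uv=[(237,146.6),(287.7,156.5),(218.4,227.3),(270.9,238.1)]
    q=np.array([[.1225,.075,.02],[.1225,-.075,.02],[-.1225,.075,.0],[-.1225,-.075,.0]])
    r=least_squares(lambda p:np.ravel([proj('top',X)-np.array(w) for X,w in zip(pts(p,q),uv)]),[.56,.02,-.1]);print('corners',r.x,r.fun.round(1))
E
python3 m1.py
```

```text
bar [257.4 191.7] [254, 188, 8, 8, 34] [249.5 193.3] [245, 191, 10, 6, 45] [0.5311 0.0255 0.1413] res [-0.4 -0.1] [-0.2  0.2]
knob [247.9 198.9] [245, 196, 7, 7, 28] [251.9 183.4] [247, 181, 11, 6, 42] [0.5609 0.023  0.1289] res [-0.4 -0.1] [-0.2  0.2]
4081 bool [193.09654496 251.88973291]
jig [ 0.5651  0.0225 -0.0861] -4.932100462997099 -0.9021342397815608 scene iou 0.8412708621410425
bar jig frame -0.0341 0.0 0.1413
knob jig frame -0.0043 0.0001 0.1289
corners [ 0.56539605  0.01893281 -0.0902159 ] [ 0.2 -1.  -0.2 -0.6  0.6  0.7 -0.6  0.8]
```

View pics/fit.png

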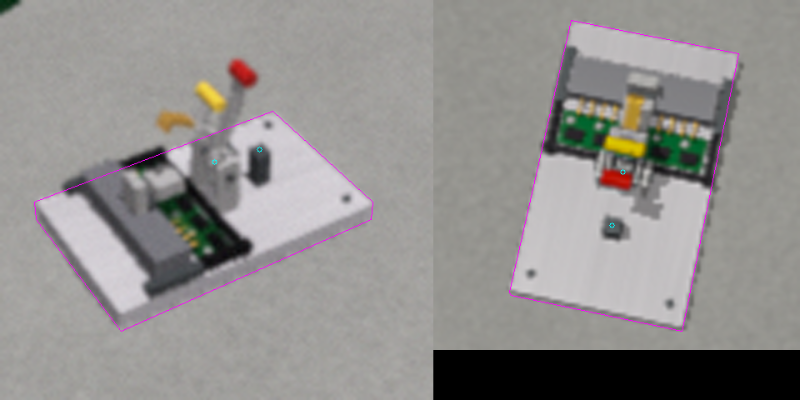

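```bash
cat >> h.py <<'E'
J=(.5651,.0225,-.0861);cj,sj=np.cos(J[2]),np.sin(J[2])
def j2w(x,y,z): return np.array([J[0]+cj*x-sj*y,J[1]+sj*x+cj*y,z])
def w2j(X): d=X[:2]-np.array(J[:2]); return np.array([cj*d[0]+sj*d[1],-sj*d[0]+cj*d[1],X[2]])
E
python3 - <<'E'
from h import *
ims=[]
for c,(x0,y0,x1,y1),pp in(('scene',(205,190,255,240),[(x,12,67) for x in(30,40,50,60,70)]),('top',(230,145,280,195),[(x,12,67) for x in(30,40,50,60,70)])):
    im=cv2.resize(manip.capture(c)[y0:y1,x0:x1],None,fx=8,fy=8,interpolation=cv2.INTER_CUBIC)
    for q in pp:
        u=(proj(c,j2w(q[0]/1e3,q[1]/1e3,q[2]/1e3))+.5-[x0,y0])*8
        cv2.circle(im,tuple(int(v) for v in u),2,(255,0,255),-1);cv2.putText(im,str(q[0]),(int(u[0])+3,int(u[1])),0,.35,(255,0,0))
    ims.append(im)
cv2.imwrite('pics/k.png',np.hstack(ims)[:,:,::-1])
E
```

```text
(no output)
```

View pics/k.png

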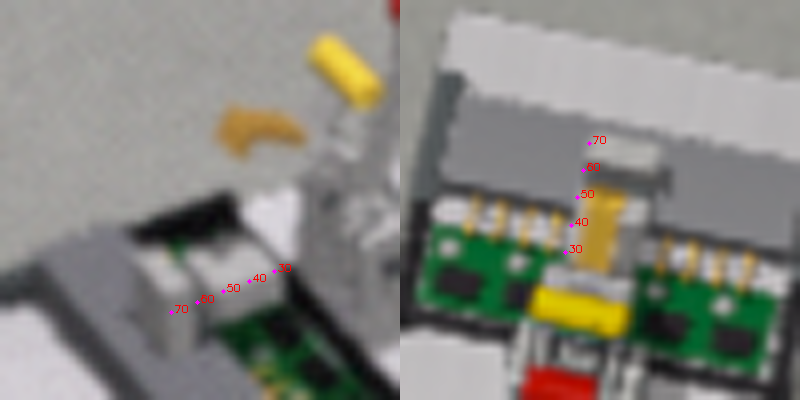

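Run:
```python
from h import *
for a in(71.5,74,77,80.5):
    p=.508;c,s=np.cos(p),np.sin(p);hx,hz=-21.4,73.9
    for h in(6,18.5):
        X=j2w((hx+c*a-s*h)/1e3,0,(hz+s*a+c*h)/1e3)
        print(a,h,((proj('top',X)+.5-[230,145])*8+[400,0]).round(),((proj('scene',X)+.5-[205,190])*8).round())
for x,z in((-4.3,.1289+.19),(-4.3,.1289+.006)): print(j2w(x/1e3,0,z))
```

```text
71.5 6 [604. 202.] [234. 151.]
71.5 18.5 [601. 211.] [250. 119.]
74 6 [606. 195.] [228. 150.]
74 18.5 [602. 204.] [244. 118.]
77 6 [607. 187.] [221. 149.]
77 18.5 [604. 195.] [237. 117.]
80.5 6 [609. 177.] [213. 148.]
80.5 18.5 [606. 185.] [229. 116.]
[0.56081593 0.02286977 0.3189    ]
[0.56081593 0.02286977 0.1349    ]
```

```bash
python3 -m handwheel '[{"dx":0.5,"dy":-1,"az":0.5},{"dx":0.5,"dy":-1,"az":0.5},{"dx":0.5,"dy":-1,"az":0.5},{"dx":0.5,"dy":-1,"az":0.5},{"dx":0.5,"dy":-1,"az":0.5},{"dx":0.5,"dy":-1,"az":0.5},{"dx":0.5,"dy":-1,"az":0.5}]'
```

```text
validation failed for argument at $[0]...
```

```bash
python3 -m handwheel '[{"ax":0,"ay":0,"az":0.5,"dx":0.5,"dy":-1,"dz":0,"gripper":1}]'; python3 -m handwheel --help | head -20
```

```text
time: 2.58
tcp_pos: [0.3036, 0.5829, 0.2472]
tcp_rot: [179.8, -0.3, 157.8]
wrist_force: [-0.6, 1.0, 0.3]
finger_gap: 0.999
grasp_force: 0.0invalid input: not JSON, or not a number
```

```bash
python3 -m handwheel '[{"ax":0,"ay":0,"az":0.3,"dx":0.45,"dy":-1,"dz":0,"gripper":1},{"ax":0,"ay":0,"az":0.3,"dx":0.45,"dy":-1,"dz":0,"gripper":1},{"ax":0,"ay":0,"az":0.3,"dx":0.45,"dy":-1,"dz":0,"gripper":1},{"ax":0,"ay":0,"az":0.3,"dx":0.45,"dy":-1,"dz":0,"gripper":1},{"ax":0,"ay":0,"az":0.3,"dx":0.45,"dy":-1,"dz":0,"gripper":1},{"ax":0,"ay":0,"az":0.3,"dx":0.45,"dy":-1,"dz":0,"gripper":1},{"ax":0,"ay":0,"az":0.3,"dx":0.45,"dy":-1,"dz":0,"gripper":1},{"ax":0,"ay":0,"az":0.3,"dx":0.45,"dy":-1,"dz":0,"gripper":1},{"ax":0,"ay":0,"az":0.3,"dx":0.45,"dy":-1,"dz":0,"gripper":1}]' && python3 -m handwheel '[{"ax":0,"ay":0,"az":0.3,"dx":0.45,"dy":-1,"dz":0,"gripper":1},{"ax":0,"ay":0,"az":0,"dx":0.45,"dy":-1,"dz":0,"gripper":1},{"ax":0,"ay":0,"az":0,"dx":0.45,"dy":-1,"dz":0,"gripper":1},{"ax":0,"ay":0,"az":0,"dx":0.45,"dy":-1,"dz":0,"gripper":1},{"ax":0,"ay":0,"az":0,"dx":0.45,"dy":-1,"dz":0,"gripper":1},{"ax":0,"ay":0,"az":0,"dx":0.45,"dy":-1,"dz":0,"gripper":1},{"ax":0,"ay":0,"az":0,"dx":0.45,"dy":-1,"dz":0,"gripper":1},{"ax":0,"ay":0,"az":0,"dx":0.45,"dy":-1,"dz":0,"gripper":1},{"ax":0,"ay":0,"az":0,"dx":0.3,"dy":-0.5,"dz":0,"gripper":1},{"ax":0,"ay":0,"az":0,"dx":0,"dy":0,"dz":0,"gripper":1}]'; python3 -c "
from rig import manip;o=manip.observe();print(o['joint_positions'],o['tcp_pos'],o['tcp_rot'])"
```

```text
time: 3.33
tcp_pos: [0.431, 0.3061, 0.2478]
tcp_rot: [180.0, 0.0, 173.5]
wrist_force: [1.2, 0.2, 0.5]
finger_gap: 1.003
grasp_force: 0.0
time: 4.17
tcp_pos: [0.5493, 0.0473, 0.2479]
tcp_rot: [-179.9, 0.1, 174.7]
wrist_force: [0.1, 0.2, -0.7]
finger_gap: 1.003
grasp_force: 0.0
[-16.69699951  15.15698334   8.91228069 105.3554488   -2.52679246
  59.60215755  77.90851347] [0.54930371 0.04734898 0.24788897] [-1.79881133e+02  1.14996773e-01  1.74722797e+02]
```

```bash
python3 -m handwheel '[{"ax":0,"ay":0,"az":0.06,"dx":0.38,"dy":-0.82,"dz":-0.5,"gripper":1},{"ax":0,"ay":0,"az":0,"dx":0,"dy":0,"dz":-0.7,"gripper":0.8},{"ax":0,"ay":0,"az":0,"dx":0,"dy":0,"dz":-0.7,"gripper":0.8},{"ax":0,"ay":0,"az":0,"dx":0,"dy":0,"dz":-0.7,"gripper":0.8},{"ax":0,"ay":0,"az":0,"dx":0,"dy":0,"dz":-0.7,"gripper":0.7},{"ax":0,"ay":0,"az":0,"dx":0,"dy":0,"dz":-0.45,"gripper":0.7},{"ax":0,"ay":0,"az":0,"dx":0,"dy":0,"dz":0,"gripper":0.6},{"ax":0,"ay":0,"az":0,"dx":0,"dy":0,"dz":0,"gripper":0.6}]'
python3 - <<'E'
from h import *
ims=[]
for c,(x0,y0,x1,y1) in(('scene',(205,160,305,260)),('top',(215,140,295,220))):
    ims.append(cv2.resize(manip.capture(c)[y0:y1,x0:x1],(400,400),interpolation=cv2.INTER_CUBIC))
cv2.imwrite('pics/g1.png',np.hstack(ims)[:,:,::-1])
E
```

```text
time: 4.83
tcp_pos: [0.5585, 0.0289, 0.1348]
tcp_rot: [180.0, -0.1, 175.6]
wrist_force: [-0.7, -0.6, 1.7]
finger_gap: 0.644
grasp_force: 0.0
```

View pics/g1.png

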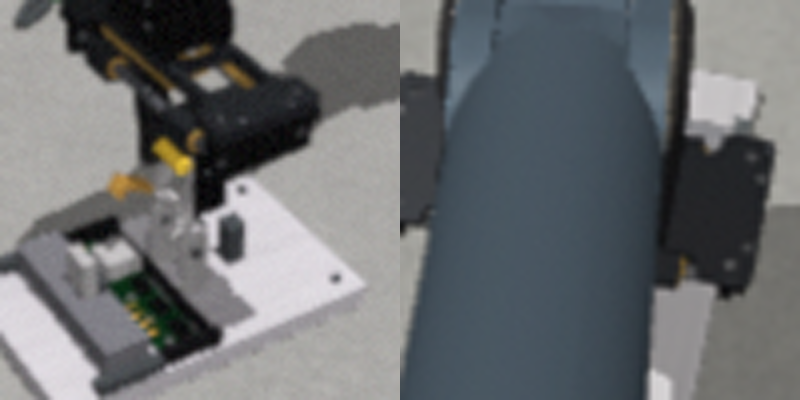

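```bash
python3 -m handwheel '[{"ax":0,"ay":0,"az":-0.08,"dx":0.08,"dy":-0.2,"dz":0,"gripper":0.5},{"ax":0,"ay":0,"az":0,"dx":0,"dy":0,"dz":0,"gripper":0.5},{"ax":0,"ay":0,"az":0,"dx":0,"dy":0,"dz":0,"gripper":0.43}]';  python3 -m handwheel '[{"ax":0,"ay":0,"az":0,"dx":0,"dy":0,"dz":0,"gripper":0.4},{"ax":0,"ay":0,"az":0,"dx":0,"dy":0,"dz":0,"gripper":0.35},{"ax":0,"ay":0,"az":0,"dx":0,"dy":0,"dz":0,"gripper":0.3},{"ax":0,"ay":0,"az":0,"dx":0,"dy":0,"dz":0,"gripper":0.2},{"ax":0,"ay":0,"az":0,"dx":0,"dy":0,"dz":0,"gripper":0.2}]'
```

```text
time: 5.18
tcp_pos: [0.562, 0.0214, 0.136]
tcp_rot: [180.0, 0.1, 175.0]
wrist_force: [0.5, 0.1, -0.2]
finger_gap: 0.489
grasp_force: 0.0
time: 5.6
tcp_pos: [0.5615, 0.0224, 0.1352]
tcp_rot: [180.0, 0.0, 175.1]
wrist_force: [-0.3, 0.9, 0.7]
finger_gap: 0.339
grasp_force: 30.0
```

```bash
cat > kin.py <<'E'
import numpy as np
from scipy.optimize import fsolve
rot=lambda p,v:np.array([np.cos(p)*v[0]-np.sin(p)*v[1],np.sin(p)*v[0]+np.cos(p)*v[1]])
hinge=lambda t:np.array([-10-18*np.cos(t-.4),60+18*np.sin(t-.4)])
knob=lambda t,p:hinge(t)+rot(p,(42,40))
tip=lambda t,p,d=72,h=6:hinge(t)+rot(p,(d,h))
bar=lambda t:np.array([-10-85*np.cos(t),60+85*np.sin(t)])
def from_knob(x,z,g=(1.28,.5)): return fsolve(lambda q:knob(*q)-[x,z],g)
def from_tip(x,z,d=72,g=(1.4,-.1)): return fsolve(lambda q:tip(q[0],q[1],d)-[x,z],g)
E
python3 - <<'E'
from kin import *
q=from_knob(-4.3,128.9);print('now',q,tip(*q),bar(q[0]))
k0=knob(*q)
for d in(70,72,74):
  for x,z in((42,90),(42,75),(42,67),(46,67),(50,67),(54,67),(58,67),(60,67),(60,61),(57,58)):
    g=from_tip(x,z,d);k=knob(*g);print(d,(x,z),'t,p',g.round(2),'knob',k.round(1),'bar',bar(g[0]).round(0),'outer tip z',tip(*g,d+4).round(1))
E
```

```text
now [1.25652613 0.50344231] [ 38.3808936  113.59178909] [-36.275412   140.83688962]
70 (42, 90) t,p [0.96 0.21] knob [  7.6 117.4] bar [-59. 130.] outer tip z [45.9 90.8]
70 (42, 75) t,p [0.65 0.07] knob [ 11.8 107.1] bar [-78. 111.] outer tip z [46.  75.3]
70 (42, 67) t,p [0.44 0.  ] knob [ 13.9 100.9] bar [-87.  97.] outer tip z [46. 67.]
70 (46, 67) t,p [ 1.07 -0.14] knob [ 23.2 104.7] bar [-51. 134.] outer tip z [50.  66.4]
70 (50, 67) t,p [ 1.4 -0.2] knob [ 29.4 105.9] bar [-25. 144.] outer tip z [53.9 66.2]
70 (54, 67) t,p [ 1.66 -0.23] knob [ 34.5 106.5] bar [ -3. 145.] outer tip z [57.9 66.1]
70 (58, 67) t,p [ 1.89 -0.24] knob [ 39.  106.7] bar [ 17. 141.] outer tip z [61.9 66. ]
70 (60, 67) t,p [ 2.   -0.24] knob [ 41.  106.7] bar [ 26. 137.] outer tip z [63.9 66. ]
70 (60, 61) t,p [ 2.07 -0.33] knob [ 44.5 102.2] bar [ 31. 135.] outer tip z [63.8 59.7]
70 (57, 58) t,p [ 1.95 -0.37] knob [43.4 99.9] bar [ 22. 139.] outer tip z [60.7 56.5]
72 (42, 90) t,p [0.81 0.24] knob [  4.8 115.9] bar [-69. 121.] outer tip z [45.9 90.9]
72 (42, 75) t,p [0.12 0.2 ] knob [  6.  102.5] bar 
[... 1369 characters left out ...]
p [ 1.78 -0.23] knob [ 36.4 107.3] bar [  7. 143.] outer tip z [63.9 66.1]
74 (60, 61) t,p [ 1.84 -0.31] knob [ 39.9 103.1] bar [ 13. 142.] outer tip z [63.8 59.8]
74 (57, 58) t,p [ 1.71 -0.35] knob [ 38.4 100.8] bar [  2. 144.] outer tip z [60.8 56.6]kin.py:9: RuntimeWarning: The iteration is not making good progress, as measured by the 
 improvement from the last five Jacobian evaluations.
  def from_tip(x,z,d=72,g=(1.4,-.1)): return fsolve(lambda q:tip(q[0],q[1],d)-[x,z],g)
kin.py:9: RuntimeWarning: The iteration is not making good progress, as measured by the 
 improvement from the last ten iterations.
  def from_tip(x,z,d=72,g=(1.4,-.1)): return fsolve(lambda q:tip(q[0],q[1],d)-[x,z],g)
```

```bash
python3 -m handwheel '[{"ax":0,"ay":0,"az":0,"dx":0,"dy":0,"dz":0,"gripper":0.42},{"ax":0,"ay":0,"az":0,"dx":0,"dy":0,"dz":0,"gripper":0.42},{"ax":0,"ay":0,"az":0,"dx":-0.02,"dy":0,"dz":0.27,"gripper":0.42},{"ax":0,"ay":0,"az":0,"dx":0,"dy":0,"dz":0,"gripper":0.3},{"ax":0,"ay":0,"az":0,"dx":0,"dy":0,"dz":0,"gripper":0.2},{"ax":0,"ay":0,"az":0,"dx":0,"dy":0,"dz":0,"gripper":0.2},{"ax":0,"ay":0,"az":0,"dx":0,"dy":0,"dz":0,"gripper":0.2}]';python3 - <<'E'
from h import *
from kin import *
o=manip.observe();print(w2j(o['tcp_pos'])*1e3)
# waypoints of knob: hover tip inner x=48,z=75
for x,z in((50,100),(50,85),(50,75),(50,70),(50,67)):
    g=from_tip(x,z,72,(1.3,.1));print((x,z),g.round(2),knob(*g).round(1),tip(*g,72).round(1), 'bar',bar(g[0]).round())
E
```

```text
time: 6.18
tcp_pos: [0.5611, 0.0224, 0.1435]
tcp_rot: [180.0, 0.1, 175.1]
wrist_force: [0.3, 0.4, 3.0]
finger_gap: 0.338
grasp_force: 30.0
[ -3.92724372  -0.4682592  143.50431509]
(50, 100) [1.5  0.25] [ 12.4 125.3] [ 50. 100.] bar [-16. 145.]
(50, 85) [1.29 0.07] [ 17.7 116.8] [50. 85.] bar [-34. 142.]
(50, 75) [ 1.22 -0.06] [ 22.  110.7] [50. 75.] bar [-39. 140.]
(50, 70) [ 1.23 -0.13] [ 24.6 107.6] [50. 70.] bar [-39. 140.]
(50, 67) [ 1.24 -0.17] [ 26.3 105.6] [50. 67.] bar [-37. 141.]
```

```bash
python3 -m handwheel '[{"ax":0,"ay":0,"az":0,"dx":0.16,"dy":0,"dz":-0.06,"gripper":0.2},{"ax":0,"ay":0,"az":0,"dx":0.16,"dy":-0.02,"dz":-0.08,"gripper":0.2},{"ax":0,"ay":0,"az":0,"dx":0.16,"dy":-0.02,"dz":-0.12,"gripper":0.2},{"ax":0,"ay":0,"az":0,"dx":0.16,"dy":-0.01,"dz":-0.14,"gripper":0.2},{"ax":0,"ay":0,"az":0,"dx":0.16,"dy":-0.01,"dz":-0.17,"gripper":0.2},{"ax":0,"ay":0,"az":0,"dx":0,"dy":0,"dz":0,"gripper":0.2},{"ax":0,"ay":0,"az":0,"dx":0,"dy":0,"dz":0,"gripper":0.2}]';python3 - <<'E'
from h import *
from kin import *
o=manip.observe();k=w2j(o['tcp_pos'])*1e3+[-.4,0,-14.6];g=from_knob(k[0],k[2],(1.2,0));print(k,g,tip(*g),bar(g[0]),o['wrist_force'])
ims=[]
for c,(x0,y0,x1,y1) in(('scene',(205,170,285,250)),):
    im=cv2.resize(manip.capture(c)[y0:y1,x0:x1],(600,600),interpolation=cv2.INTER_CUBIC)
    for q in (tip(*g),tip(*g,76),(57,67),k[[0,2]],bar(g[0])):
        u=(proj(c,j2w(q[0]/1e3,0.007 if q[1]<90 else 0,q[1]/1e3))+.5-[x0,y0])*7.5;cv2.circle(im,tuple(int(v) for v in u),2,(255,0,255),-1)
    cv2.imwrite('pics/hov.png',im[:,:,::-1])
E
```

```text
time: 6.77
tcp_pos: [0.5845, 0.0202, 0.1251]
tcp_rot: [-180.0, -0.1, 175.0]
wrist_force: [0.3, 1.4, 0.0]
finger_gap: 0.335
grasp_force: 30.0
[ 19.10483014  -0.5908452  110.53627688] [ 1.09533651 -0.02343848] [48.29975489 75.84252573] [-48.90852164 135.57199841] [0.28580697 1.39958046 0.03107312]
```

View pics/hov.png

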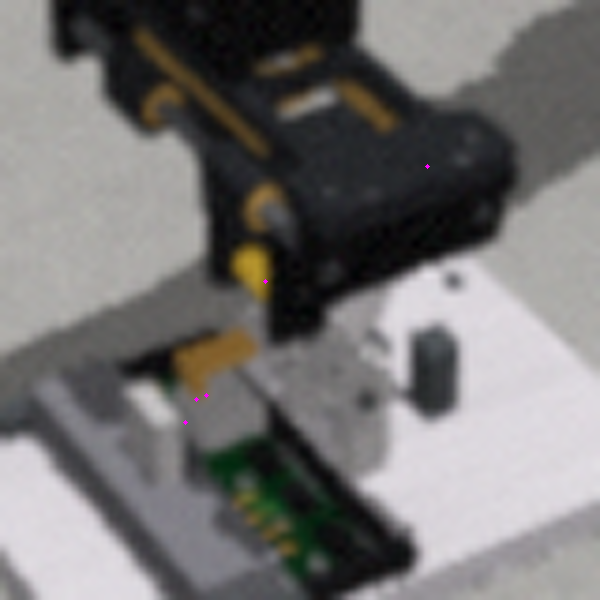

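```bash
python3 -m handwheel '[{"ax":0,"ay":0,"az":0,"dx":0.03,"dy":-0.002,"dz":-0.035,"gripper":0.2},{"ax":0,"ay":0,"az":0,"dx":0.03,"dy":-0.002,"dz":-0.035,"gripper":0.2},{"ax":0,"ay":0,"az":0,"dx":0.03,"dy":-0.002,"dz":-0.035,"gripper":0.2},{"ax":0,"ay":0,"az":0,"dx":0,"dy":0,"dz":0,"gripper":0.2},{"ax":0,"ay":0,"az":0,"dx":0,"dy":0,"dz":0,"gripper":0.2}]';python3 -m handwheel '[{"ax":0,"ay":0,"az":0,"dx":0.015,"dy":-0.002,"dz":-0.02,"gripper":0.2},{"ax":0,"ay":0,"az":0,"dx":0,"dy":0,"dz":0,"gripper":0.2},{"ax":0,"ay":0,"az":0,"dx":0,"dy":0,"dz":0,"gripper":0.2}]';python3 -m handwheel '[{"ax":0,"ay":0,"az":0,"dx":0.015,"dy":-0.002,"dz":-0.02,"gripper":0.2},{"ax":0,"ay":0,"az":0,"dx":0,"dy":0,"dz":0,"gripper":0.2},{"ax":0,"ay":0,"az":0,"dx":0,"dy":0,"dz":0,"gripper":0.2}]'
```

```text
time: 7.23
tcp_pos: [0.5869, 0.02, 0.1226]
tcp_rot: [-180.0, -0.1, 175.1]
wrist_force: [-1.5, 1.4, -2.1]
finger_gap: 0.338
grasp_force: 30.0
time: 7.48
tcp_pos: [0.5875, 0.02, 0.1221]
tcp_rot: [-180.0, -0.0, 175.1]
wrist_force: [-1.1, 1.6, -2.1]
finger_gap: 0.335
grasp_force: 30.0
time: 7.73
tcp_pos: [0.5883, 0.0199, 0.1216]
tcp_rot: [180.0, -0.0, 175.1]
wrist_force: [-1.3, 1.3, -1.6]
finger_gap: 0.339
grasp_force: 30.0
```

```bash
cat > st.py <<'E'
from h import *
from kin import *
o=manip.observe();k=w2j(o['tcp_pos'])*1e3+[-.4,0,-14.6];g=from_knob(k[0],k[2],(1.2,0));print('t',o['time'].__round__(2),'knob',k.round(1),'t,p',g.round(2),'tip',tip(*g).round(1),'bar',bar(g[0]).round(),'F',o['wrist_force'].round(1),o['moment'].round(2))
E
python3 -m handwheel '[{"ax":0,"ay":0,"az":0,"dx":0.01,"dy":-0.001,"dz":-0.02,"gripper":0.2},{"ax":0,"ay":0,"az":0,"dx":0,"dy":0,"dz":0,"gripper":0.2},{"ax":0,"ay":0,"az":0,"dx":0,"dy":0,"dz":0,"gripper":0.2}]' >/dev/null;python3 st.py; python3 -m handwheel '[{"ax":0,"ay":0,"az":0,"dx":0.01,"dy":-0.001,"dz":-0.02,"gripper":0.2},{"ax":0,"ay":0,"az":0,"dx":0,"dy":0,"dz":0,"gripper":0.2},{"ax":0,"ay":0,"az":0,"dx":0,"dy":0,"dz":0,"gripper":0.2}]'>/dev/null;python3 st.py
```

```text
t 7.98 knob [ 23.5  -0.6 106.6] t,p [ 1.15 -0.13] tip [49.  69.1] bar [-45. 137.] F [-0.4  1.5 -1.3] [ 0.29  0.13 -0.04]
t 8.23 knob [ 24.   -0.6 106.1] t,p [ 1.15 -0.14] tip [49.  68.2] bar [-45. 138.] F [ 0.9  0.9 -1.1] [ 0.26  0.02 -0.07]
```

```bash
python3 -m handwheel '[{"ax":0,"ay":0,"az":0,"dx":0.01,"dy":-0.001,"dz":-0.016,"gripper":0.2},{"ax":0,"ay":0,"az":0,"dx":0,"dy":0,"dz":0,"gripper":0.2},{"ax":0,"ay":0,"az":0,"dx":0,"dy":0,"dz":0,"gripper":0.2}]' >/dev/null;python3 st.py; python3 -m handwheel '[{"ax":0,"ay":0,"az":0,"dx":0.01,"dy":-0.001,"dz":-0.016,"gripper":0.2},{"ax":0,"ay":0,"az":0,"dx":0,"dy":0,"dz":0,"gripper":0.2},{"ax":0,"ay":0,"az":0,"dx":0,"dy":0,"dz":0,"gripper":0.2}]'>/dev/null;python3 st.py
```

```text
t 8.48 knob [ 24.2  -0.6 105.6] t,p [ 1.15 -0.15] tip [48.9 67.6] bar [-45. 137.] F [-0.2  0.9  0.6] [ 0.19  0.07 -0.03]
t 8.73 knob [ 24.4  -0.6 105.4] t,p [ 1.15 -0.15] tip [48.9 67.3] bar [-45. 138.] F [-2.   1.2  3.7] [ 0.27  0.34 -0.03]
```

```bash
python3 -m handwheel '[{"ax":0,"ay":0,"az":0,"dx":0.035,"dy":-0.003,"dz":0.007,"gripper":0.2},{"ax":0,"ay":0,"az":0,"dx":0,"dy":0,"dz":0,"gripper":0.2},{"ax":0,"ay":0,"az":0,"dx":0,"dy":0,"dz":0,"gripper":0.2}]' >/dev/null;python3 st.py; python3 -m handwheel '[{"ax":0,"ay":0,"az":0,"dx":0.035,"dy":-0.003,"dz":0.007,"gripper":0.2},{"ax":0,"ay":0,"az":0,"dx":0,"dy":0,"dz":0,"gripper":0.2},{"ax":0,"ay":0,"az":0,"dx":0,"dy":0,"dz":0,"gripper":0.2}]'>/dev/null;python3 st.py
```

```text
t 8.98 knob [ 24.6  -0.6 105.3] t,p [ 1.16 -0.16] tip [49. 67.] bar [-44. 138.] F [-3.   0.9  5. ] [ 0.32  0.84 -0.08]
t 9.23 knob [ 24.9  -0.6 105.3] t,p [ 1.17 -0.16] tip [49.1 66.9] bar [-43. 138.] F [-4.8  1.5  6.9] [ 0.33  1.06 -0.04]
```

```bash
python3 -m handwheel '[{"ax":0,"ay":0,"az":0,"dx":0.01,"dy":-0.001,"dz":0.017,"gripper":0.2},{"ax":0,"ay":0,"az":0,"dx":0,"dy":0,"dz":0,"gripper":0.2},{"ax":0,"ay":0,"az":0,"dx":0,"dy":0,"dz":0,"gripper":0.2}]' >/dev/null;python3 st.py; python3 -m handwheel '[{"ax":0,"ay":0,"az":0,"dx":0.025,"dy":-0.002,"dz":0.01,"gripper":0.2},{"ax":0,"ay":0,"az":0,"dx":0,"dy":0,"dz":0,"gripper":0.2},{"ax":0,"ay":0,"az":0,"dx":0,"dy":0,"dz":0,"gripper":0.2}]'>/dev/null;python3 st.py
```

```text
t 9.48 knob [ 25.5  -0.6 105.5] t,p [ 1.21 -0.16] tip [49.5 67.1] bar [-40. 139.] F [-5.   2.4  4. ] [0.35 1.08 0.01]
t 9.73 knob [ 27.4  -0.6 106. ] t,p [ 1.3  -0.18] tip [50.8 67.1] bar [-32. 142.] F [-3.1  1.6  0.7] [ 0.34  0.68 -0.01]
```

```bash
python3 -m handwheel '[{"ax":0,"ay":0,"az":0,"dx":0.03,"dy":-0.003,"dz":-0.004,"gripper":0.2},{"ax":0,"ay":0,"az":0,"dx":0,"dy":0,"dz":0,"gripper":0.2},{"ax":0,"ay":0,"az":0,"dx":0,"dy":0,"dz":0,"gripper":0.2}]' >/dev/null;python3 st.py; python3 -m handwheel '[{"ax":0,"ay":0,"az":0,"dx":0.03,"dy":-0.003,"dz":0.004,"gripper":0.2},{"ax":0,"ay":0,"az":0,"dx":0,"dy":0,"dz":0,"gripper":0.2},{"ax":0,"ay":0,"az":0,"dx":0,"dy":0,"dz":0,"gripper":0.2}]'>/dev/null;python3 st.py
```

```text
t 9.98 knob [ 28.5  -0.6 106.1] t,p [ 1.36 -0.19] tip [51.5 67. ] bar [-28. 143.] F [-2.7  1.7  2.3] [ 0.29  0.71 -0.04]
t 10.23 knob [ 29.4  -0.6 106.2] t,p [ 1.41 -0.2 ] tip [52.2 66.9] bar [-24. 144.] F [-2.   1.4  1.6] [ 0.28  0.57 -0.  ]
```

```bash
python3 -m handwheel '[{"ax":0,"ay":0,"az":0,"dx":0.03,"dy":-0.003,"dz":0,"gripper":0.2},{"ax":0,"ay":0,"az":0,"dx":0,"dy":0,"dz":0,"gripper":0.2},{"ax":0,"ay":0,"az":0,"dx":0,"dy":0,"dz":0,"gripper":0.2}]' >/dev/null;python3 st.py; python3 -m handwheel '[{"ax":0,"ay":0,"az":0,"dx":0.03,"dy":-0.003,"dz":0.001,"gripper":0.2},{"ax":0,"ay":0,"az":0,"dx":0,"dy":0,"dz":0,"gripper":0.2},{"ax":0,"ay":0,"az":0,"dx":0,"dy":0,"dz":0,"gripper":0.2}]'>/dev/null;python3 st.py;python3 -m handwheel '[{"ax":0,"ay":0,"az":0,"dx":0.03,"dy":-0.003,"dz":0.001,"gripper":0.2},{"ax":0,"ay":0,"az":0,"dx":0,"dy":0,"dz":0,"gripper":0.2},{"ax":0,"ay":0,"az":0,"dx":0,"dy":0,"dz":0,"gripper":0.2}]'>/dev/null;python3 st.py
```

```text
t 10.48 knob [ 30.7  -0.7 106.1] t,p [ 1.47 -0.21] tip [53.  66.6] bar [-19. 145.] F [-0.9  1.9 -0.4] [ 0.23  0.16 -0.  ]
t 10.73 knob [ 31.1  -0.6 106. ] t,p [ 1.48 -0.21] tip [53.2 66.4] bar [-17. 145.] F [-1.   2.3 -1. ] [ 0.29  0.23 -0.03]
t 10.98 knob [ 31.8  -0.7 106.1] t,p [ 1.52 -0.22] tip [53.7 66.4] bar [-14. 145.] F [-0.3  1.7 -1.3] [ 0.32  0.29 -0.01]
```

```bash
python3 -m handwheel '[{"ax":0,"ay":0,"az":0,"dx":0.01,"dy":-0.001,"dz":-0.013,"gripper":0.2},{"ax":0,"ay":0,"az":0,"dx":0,"dy":0,"dz":0,"gripper":0.2},{"ax":0,"ay":0,"az":0,"dx":0,"dy":0,"dz":0,"gripper":0.2}]' >/dev/null;python3 st.py; python3 -m handwheel '[{"ax":0,"ay":0,"az":0,"dx":0.02,"dy":-0.002,"dz":-0.006,"gripper":0.2},{"ax":0,"ay":0,"az":0,"dx":0,"dy":0,"dz":0,"gripper":0.2},{"ax":0,"ay":0,"az":0,"dx":0,"dy":0,"dz":0,"gripper":0.2}]'>/dev/null;python3 st.py
```

```text
t 11.23 knob [ 32.2  -0.6 105.8] t,p [ 1.53 -0.23] tip [53.8 66. ] bar [-14. 145.] F [-1.9  1.3 -1.9] [ 0.33  0.33 -0.04]
t 11.48 knob [ 32.8  -0.6 105.7] t,p [ 1.55 -0.23] tip [54.1 65.7] bar [-11. 145.] F [-1.   1.6 -1.3] [ 0.34  0.27 -0.02]
```

```bash
python3 -m handwheel '[{"ax":0,"ay":0,"az":0,"dx":0.035,"dy":-0.003,"dz":0,"gripper":0.2},{"ax":0,"ay":0,"az":0,"dx":0,"dy":0,"dz":0,"gripper":0.2},{"ax":0,"ay":0,"az":0,"dx":0,"dy":0,"dz":0,"gripper":0.2}]' >/dev/null;python3 st.py; python3 -m handwheel '[{"ax":0,"ay":0,"az":0,"dx":0.01,"dy":-0.001,"dz":-0.015,"gripper":0.2},{"ax":0,"ay":0,"az":0,"dx":0,"dy":0,"dz":0,"gripper":0.2},{"ax":0,"ay":0,"az":0,"dx":0,"dy":0,"dz":0,"gripper":0.2}]'>/dev/null;python3 st.py;python3 -m handwheel '[{"ax":0,"ay":0,"az":0,"dx":0.01,"dy":-0.001,"dz":-0.015,"gripper":0.2},{"ax":0,"ay":0,"az":0,"dx":0,"dy":0,"dz":0,"gripper":0.2},{"ax":0,"ay":0,"az":0,"dx":0,"dy":0,"dz":0,"gripper":0.2}]'>/dev/null;python3 st.py
```

```text
t 11.73 knob [ 34.   -0.7 105.7] t,p [ 1.61 -0.24] tip [55.1 65.6] bar [ -6. 145.] F [-1.4  1.  -1. ] [ 0.38  0.27 -0.05]
t 11.98 knob [ 34.3  -0.7 105.4] t,p [ 1.62 -0.25] tip [55.1 65.1] bar [ -6. 145.] F [-1.4  1.8 -0.7] [0.31 0.35 0.01]
t 12.23 knob [ 34.5  -0.7 105.1] t,p [ 1.62 -0.25] tip [55.1 64.7] bar [ -6. 145.] F [-1.7  1.5  1.8] [ 0.3   0.53 -0.02]
```

```bash
python3 -m handwheel '[{"ax":0,"ay":0,"az":0,"dx":0.04,"dy":-0.003,"dz":0.002,"gripper":0.2},{"ax":0,"ay":0,"az":0,"dx":0,"dy":0,"dz":0,"gripper":0.2},{"ax":0,"ay":0,"az":0,"dx":0,"dy":0,"dz":0,"gripper":0.2}]' >/dev/null;python3 st.py; python3 -m handwheel '[{"ax":0,"ay":0,"az":0,"dx":0.04,"dy":-0.003,"dz":0.001,"gripper":0.2},{"ax":0,"ay":0,"az":0,"dx":0,"dy":0,"dz":0,"gripper":0.2},{"ax":0,"ay":0,"az":0,"dx":0,"dy":0,"dz":0,"gripper":0.2}]'>/dev/null;python3 st.py
```

```text
t 12.48 knob [ 34.8  -0.7 104.9] t,p [ 1.63 -0.26] tip [55.2 64.4] bar [ -5. 145.] F [-4.9  0.8  3.2] [ 0.31  1.04 -0.02]
t 12.73 knob [ 35.1  -0.7 104.8] t,p [ 1.64 -0.26] tip [55.3 64.2] bar [ -4. 145.] F [-6.9  1.1  4.9] [ 0.37  1.54 -0.03]
```

```bash
python3 -m handwheel '[{"ax":0,"ay":0,"az":0,"dx":-0.07,"dy":0.006,"dz":0.012,"gripper":0.2},{"ax":0,"ay":0,"az":0,"dx":0,"dy":0,"dz":0,"gripper":0.2},{"ax":0,"ay":0,"az":0,"dx":0,"dy":0,"dz":0,"gripper":0.2}]' >/dev/null;python3 st.py
python3 - <<'E'
from h import *
ims=[]
for c,(x0,y0,x1,y1) in(('scene',(215,195,265,245)),):
    cv2.imwrite('pics/nose.png',cv2.resize(manip.capture(c)[y0:y1,x0:x1],(600,600),interpolation=cv2.INTER_CUBIC)[:,:,::-1])
E
```

```text
t 12.98 knob [ 34.6  -0.7 105.2] t,p [ 1.63 -0.25] tip [55.1 64.7] bar [ -5. 145.] F [-2.3  1.3  1.7] [ 0.26  0.7  -0.02]
```

View pics/nose.png

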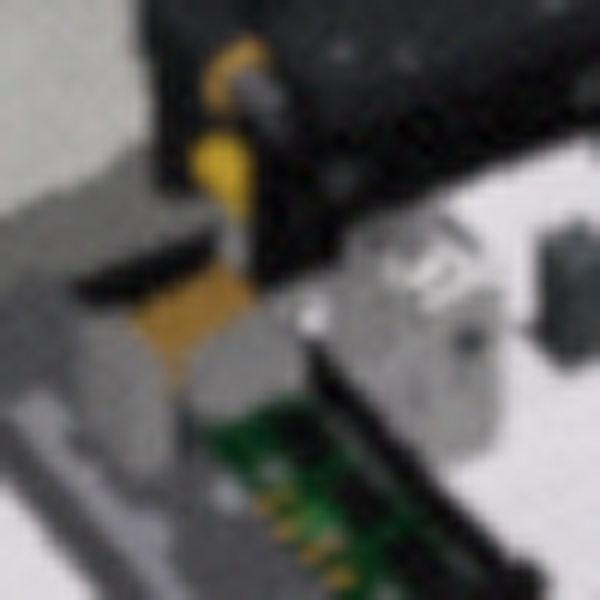

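```bash
python3 -m handwheel '[{"ax":0,"ay":0,"az":0,"dx":-0.01,"dy":0.001,"dz":-0.02,"gripper":0.2},{"ax":0,"ay":0,"az":0,"dx":0,"dy":0,"dz":0,"gripper":0.2},{"ax":0,"ay":0,"az":0,"dx":0,"dy":0,"dz":0,"gripper":0.2}]' >/dev/null;python3 st.py;  python3 -m handwheel '[{"ax":0,"ay":0,"az":0,"dx":-0.01,"dy":0.001,"dz":-0.02,"gripper":0.2},{"ax":0,"ay":0,"az":0,"dx":0,"dy":0,"dz":0,"gripper":0.2},{"ax":0,"ay":0,"az":0,"dx":0,"dy":0,"dz":0,"gripper":0.2}]' >/dev/null;python3 st.py
```

```text
t 13.28 knob [ 34.7  -0.6 104.9] t,p [ 1.62 -0.26] tip [55.  64.3] bar [ -6. 145.] F [-3.4  1.6  3.8] [ 0.34  0.67 -0.04]
t 13.53 knob [ 34.9  -0.7 104. ] t,p [ 1.61 -0.27] tip [54.6 63.1] bar [ -7. 145.] F [1.  0.9 0.8] [ 0.29  0.1  -0.  ]
```

```bash
python3 -m handwheel '[{"ax":0,"ay":0,"az":0,"dx":0.01,"dy":-0.001,"dz":-0.02,"gripper":0.2},{"ax":0,"ay":0,"az":0,"dx":0,"dy":0,"dz":0,"gripper":0.2},{"ax":0,"ay":0,"az":0,"dx":0,"dy":0,"dz":0,"gripper":0.2}]' >/dev/null;python3 st.py;  python3 -m handwheel '[{"ax":0,"ay":0,"az":0,"dx":0.01,"dy":-0.001,"dz":-0.02,"gripper":0.2},{"ax":0,"ay":0,"az":0,"dx":0,"dy":0,"dz":0,"gripper":0.2},{"ax":0,"ay":0,"az":0,"dx":0,"dy":0,"dz":0,"gripper":0.2}]' >/dev/null;python3 st.py
```

```text
t 13.78 knob [ 35.1  -0.7 103.5] t,p [ 1.61 -0.28] tip [54.4 62.4] bar [ -7. 145.] F [ 1.2  1.1 -0.1] [ 0.21 -0.12  0.01]
t 14.03 knob [ 35.3  -0.7 103. ] t,p [ 1.6  -0.29] tip [54.2 61.7] bar [ -7. 145.] F [1.1 0.2 0.7] [ 0.26 -0.29 -0.02]
```

```bash
python3 -m handwheel '[{"ax":0,"ay":0,"az":0,"dx":0.01,"dy":-0.001,"dz":-0.02,"gripper":0.2},{"ax":0,"ay":0,"az":0,"dx":0,"dy":0,"dz":0,"gripper":0.2},{"ax":0,"ay":0,"az":0,"dx":0,"dy":0,"dz":0,"gripper":0.2}]' >/dev/null;python3 st.py
```

```text
t 14.28 knob [ 35.4  -0.6 102.3] t,p [ 1.59 -0.3 ] tip [53.8 60.9] bar [ -8. 145.] F [2.1 0.4 0.3] [ 0.19 -0.39 -0.02]
```

```bash
python3 -m handwheel '[{"ax":0,"ay":0,"az":0,"dx":0.02,"dy":-0.002,"dz":-0.02,"gripper":0.2},{"ax":0,"ay":0,"az":0,"dx":0,"dy":0,"dz":0,"gripper":0.2},{"ax":0,"ay":0,"az":0,"dx":0,"dy":0,"dz":0,"gripper":0.2}]' >/dev/null;python3 st.py;python3 -m handwheel '[{"ax":0,"ay":0,"az":0,"dx":-0.04,"dy":0.003,"dz":0,"gripper":0.2},{"ax":0,"ay":0,"az":0,"dx":0,"dy":0,"dz":0,"gripper":0.2},{"ax":0,"ay":0,"az":0,"dx":0,"dy":0,"dz":0,"gripper":0.2}]' >/dev/null;python3 st.py
```

```text
t 14.53 knob [ 35.6  -0.7 101.5] t,p [ 1.59 -0.32] tip [53.5 59.9] bar [ -9. 145.] F [1.2 0.5 0.5] [ 0.17 -0.29  0.03]
t 14.78 knob [ 34.6  -0.7 101.7] t,p [ 1.54 -0.31] tip [52.9 60.2] bar [-13. 145.] F [ 1.7  0.7 -0.7] [ 0.19 -0.48 -0.05]
```

```bash
python3 -m handwheel '[{"ax":0,"ay":0,"az":0,"dx":-0.05,"dy":0.004,"dz":-0.008,"gripper":0.2},{"ax":0,"ay":0,"az":0,"dx":0,"dy":0,"dz":0,"gripper":0.2},{"ax":0,"ay":0,"az":0,"dx":0,"dy":0,"dz":0,"gripper":0.2}]' >/dev/null;python3 st.py;python3 -m handwheel '[{"ax":0,"ay":0,"az":0,"dx":-0.04,"dy":0.003,"dz":-0.008,"gripper":0.2},{"ax":0,"ay":0,"az":0,"dx":0,"dy":0,"dz":0,"gripper":0.2},{"ax":0,"ay":0,"az":0,"dx":0,"dy":0,"dz":0,"gripper":0.2}]' >/dev/null;python3 st.py
```

```text
t 15.03 knob [ 34.1  -0.7 101.8] t,p [ 1.51 -0.3 ] tip [52.6 60.4] bar [-15. 145.] F [5.4 0.7 0.1] [ 0.13 -1.16 -0.  ]
t 15.28 knob [ 33.9  -0.7 101.9] t,p [ 1.51 -0.3 ] tip [52.5 60.6] bar [-16. 145.] F [6.1 0.8 0.3] [ 0.16 -1.51  0.06]
```

```bash
python3 -m handwheel '[{"ax":0,"ay":0,"az":0,"dx":0.04,"dy":-0.003,"dz":0,"gripper":0.2},{"ax":0,"ay":0,"az":0,"dx":0,"dy":0,"dz":0,"gripper":0.5},{"ax":0,"ay":0,"az":0,"dx":0,"dy":0,"dz":0,"gripper":0.5},{"ax":0,"ay":0,"az":0,"dx":0,"dy":0,"dz":0,"gripper":0.5},{"ax":0,"ay":0,"az":0,"dx":0,"dy":0,"dz":0.4,"gripper":0.6},{"ax":0,"ay":0,"az":0,"dx":0,"dy":0,"dz":0.7,"gripper":0.6},{"ax":0,"ay":0,"az":0,"dx":0,"dy":0,"dz":0.7,"gripper":0.6},{"ax":0,"ay":0,"az":0,"dx":0,"dy":0,"dz":0.7,"gripper":0.6},{"ax":0,"ay":0,"az":0,"dx":0,"dy":0,"dz":0,"gripper":0.6},{"ax":0,"ay":0,"az":0,"dx":0,"dy":0,"dz":0,"gripper":0.6}]'
python3 - <<'E'
from h import *
from kin import *
import m1
o=manip.observe();print(w2j(o['tcp_pos'])*1e3,o['tcp_pos'],o['wrist_force'])
for n in('bar','knob'):
    try:
        a,s=m1.col('scene',n);b,s2=m1.col('top',n);print(n,a,s,b,s2)
        X=tri(a,b);print(w2j(X)*1e3,proj('scene',X)-a)
    except Exception as e: print(n,e)
for t in(1.4,1.5,1.6):
    q=bar(t)/1e3;print(t,q,proj('scene',j2w(q[0],0,q[1])),proj('top',j2w(q[0],0,q[1])))
q=(.034,.102);print(proj('scene',j2w(q[0],0,q[1])))
im=manip.capture('scene')[160:260,205:305];cv2.imwrite('pics/rel.png',cv2.resize(im,(600,600),interpolation=cv2.INTER_CUBIC)[:,:,::-1])
E
```

```text
time: 16.12
tcp_pos: [0.5985, 0.0188, 0.1925]
tcp_rot: [180.0, 0.1, 175.0]
wrist_force: [0.5, -0.7, -0.9]
finger_gap: 0.602
grasp_force: 0.0
[ 33.61638736  -0.79057137 192.47211081] [0.59852388 0.01882156 0.19247211] [ 0.45917767 -0.71532835 -0.87104881]
bar attempt to get argmax of an empty sequence
knob attempt to get argmax of an empty sequence
1.4 [-0.02444721  0.14376323] [253.9607282  191.95075073] [250.11810511 189.73060017]
1.5 [-0.01601266  0.14478707] [251.2945956  192.59969255] [250.78756233 186.53179649]
1.6 [-0.00751804  0.14496376] [248.58184081 193.52232531] [251.46311816 183.38918723]
[235.17781553 211.40032379]
```

View pics/rel.png

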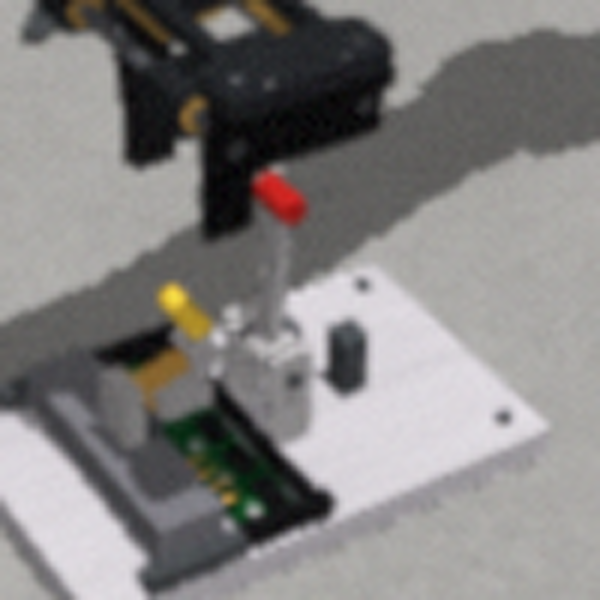

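```bash
python3 -m handwheel '[{"ax":0,"ay":0,"az":0,"dx":-0.6,"dy":0.06,"dz":0,"gripper":0.6},{"ax":0,"ay":0,"az":0,"dx":-0.6,"dy":0.06,"dz":0,"gripper":0.6},{"ax":0,"ay":0,"az":0,"dx":-0.47,"dy":0.05,"dz":0,"gripper":0.6},{"ax":0,"ay":0,"az":0,"dx":0,"dy":0,"dz":-0.4,"gripper":0.55},{"ax":0,"ay":0,"az":0,"dx":0,"dy":0,"dz":-0.4,"gripper":0.5},{"ax":0,"ay":0,"az":0,"dx":0,"dy":0,"dz":-0.45,"gripper":0.45},{"ax":0,"ay":0,"az":0,"dx":0,"dy":0,"dz":0,"gripper":0.4},{"ax":0,"ay":0,"az":0,"dx":0,"dy":0,"dz":0,"gripper":0.4},{"ax":0,"ay":0,"az":0,"dx":0,"dy":0,"dz":0,"gripper":0.4}]';python3 -c "
from h import *
print(w2j(manip.observe()['tcp_pos'])*1e3)"
```

```text
time: 17.12
tcp_pos: [0.5484, 0.024, 0.1534]
tcp_rot: [-180.0, -0.0, 175.0]
wrist_force: [-0.2, 0.0, -0.2]
finger_gap: 0.41
grasp_force: 0.0
[-1.67920511e+01  6.34224582e-02  1.53427123e+02]
```

```bash
python3 -m handwheel '[{"ax":0,"ay":0,"az":0,"dx":0,"dy":0,"dz":0,"gripper":0.3},{"ax":0,"ay":0,"az":0,"dx":0,"dy":0,"dz":0,"gripper":0.2},{"ax":0,"ay":0,"az":0,"dx":0,"dy":0,"dz":0,"gripper":0.15},{"ax":0,"ay":0,"az":0,"dx":0,"dy":0,"dz":0,"gripper":0.15},{"ax":0,"ay":0,"az":0,"dx":0,"dy":0,"dz":0,"gripper":0.15}]';python3 - <<'E'
from h import *
from kin import *
print(w2j(manip.observe()['tcp_pos'])*1e3)
T=np.linspace(1.49,0,21)
for a,b in zip(T,T[1:]):
    d=(bar(b)-bar(a))/30;print(round(b,2),bar(b).round(1),'dx %.3f dy %.3f dz %.3f'%(d[0]*cj,d[0]*sj,d[1]))
E
```

```text
time: 17.53
tcp_pos: [0.5485, 0.0238, 0.1538]
tcp_rot: [180.0, 0.1, 175.0]
wrist_force: [-0.3, 0.7, 2.3]
finger_gap: 0.268
grasp_force: 30.0
[-1.66199544e+01 -9.13361685e-02  1.53843175e+02]
1.42 [-23.1 144. ] dx -0.209 dy 0.018 dz -0.025
1.34 [-29.4 142.8] dx -0.206 dy 0.018 dz -0.040
1.27 [-35.5 141.1] dx -0.203 dy 0.018 dz -0.056
1.19 [-41.4 139. ] dx -0.198 dy 0.017 dz -0.071
1.12 [-47.2 136.4] dx -0.192 dy 0.017 dz -0.085
1.04 [-52.8 133.4] dx -0.185 dy 0.016 dz -0.099
0.97 [-58.2 130. ] dx -0.178 dy 0.015 dz -0.113
0.89 [-63.2 126.3] dx -0.169 dy 0.015 dz -0.126
0.82 [-68.  122.1] dx -0.159 dy 0.014 dz -0.138
0.74 [-72.5 117.6] dx -0.148 dy 0.013 dz -0.150
0.67 [-76.6 112.8] dx -0.137 dy 0.012 dz -0.160
0.6 [-80.3 107.7] dx -0.124 dy 0.011 dz -0.170
0.52 [-83.7 102.3] dx -0.111 dy 0.010 dz -0.179
0.45 [-86.6  96.7] dx -0.098 dy 0.008 dz -0.187
0.37 [-89.2  90.9] dx -0.084 dy 0.007 dz -0.194
0.3 [-91.3  85. ] dx -0.069 dy 0.006 dz -0.199
0.22 [-92.9  78.8] dx -0.054 dy 0.005 dz -0.204
0.15 [-94.1  72.6] dx -0.039 dy 0.003 dz -0.207
0.07 [-94.8  66.3] dx -0.023 dy 0.002 dz -0.210
0.0 [-95.  60.] dx -0.008 dy 0.001 dz -0.211
```

```bash
python3 -m handwheel '[{"ax":0,"ay":0,"az":0,"dx":-0.21,"dy":0.018,"dz":-0.025,"gripper":0.15},{"ax":0,"ay":0,"az":0,"dx":-0.206,"dy":0.018,"dz":-0.04,"gripper":0.15},{"ax":0,"ay":0,"az":0,"dx":-0.203,"dy":0.018,"dz":-0.056,"gripper":0.15},{"ax":0,"ay":0,"az":0,"dx":-0.198,"dy":0.017,"dz":-0.071,"gripper":0.15},{"ax":0,"ay":0,"az":0,"dx":0,"dy":0,"dz":0,"gripper":0.15}]';python3 -c "
from h import *
print(w2j(manip.observe()['tcp_pos'])*1e3-[0,0,9.1])"
```

```text
time: 17.95
tcp_pos: [0.5218, 0.0263, 0.1476]
tcp_rot: [180.0, -0.1, 175.1]
wrist_force: [-2.1, -0.8, 7.4]
finger_gap: 0.27
grasp_force: 30.0
[-4.34852850e+01  7.81302074e-02  1.38508233e+02]
```

```bash
python3 -m handwheel '[{"ax":0,"ay":0,"az":0,"dx":-0.17,"dy":0.015,"dz":-0.07,"gripper":0.15},{"ax":0,"ay":0,"az":0,"dx":-0.185,"dy":0.016,"dz":-0.099,"gripper":0.15},{"ax":0,"ay":0,"az":0,"dx":-0.178,"dy":0.015,"dz":-0.113,"gripper":0.15},{"ax":0,"ay":0,"az":0,"dx":-0.169,"dy":0.015,"dz":-0.126,"gripper":0.15},{"ax":0,"ay":0,"az":0,"dx":-0.159,"dy":0.014,"dz":-0.138,"gripper":0.15},{"ax":0,"ay":0,"az":0,"dx":0,"dy":0,"dz":0,"gripper":0.15}]';python3 -c "
from h import *
k=w2j(manip.observe()['tcp_pos'])*1e3-[0,0,9.1];print(k,np.hypot(k[0]+10,k[2]-60),np.arctan2(k[2]-60,-10-k[0]))"
```

```text
time: 18.45
tcp_pos: [0.4952, 0.0288, 0.1302]
tcp_rot: [-180.0, -0.2, 175.1]
wrist_force: [-2.8, -0.1, 2.8]
finger_gap: 0.266
grasp_force: 30.0
[-70.20510205   0.23971301 121.12994531] 85.79932707571834 0.7930202426795798
```

```bash
cat > hd.py <<'E'
from h import *
ref=cv2.imread('pics/rel.png')
im=cv2.resize(manip.capture('scene')[160:260,205:305],(600,600),interpolation=cv2.INTER_CUBIC)[:,:,::-1].copy()
def sh(n,x0,y0,x1,y1,m=30):
    r=cv2.matchTemplate(im[y0-m:y1+m,x0-m:x1+m],ref[y0:y1,x0:x1].copy(),cv2.TM_CCOEFF_NORMED);_,v,_,l=cv2.minMaxLoc(r);print(n,'score',round(v,2),'shift',l[0]-m,l[1]-m)
sh('head',35,375,150,565);sh('head end',135,510,260,565);sh('backstop',95,360,140,450);sh('claw nose',140,345,190,400);sh('base',460,380,560,450)
a=(proj('scene',j2w(.05,0,.05))-proj('scene',j2w(.06,0,.05)))*6;print('10mm in =',a)
E
python3 hd.py
```

```text
head score 0.93 shift 16 0
head end score 0.79 shift 9 -4
backstop score 0.81 shift 15 -11
claw nose score 0.91 shift 9 -4
base score 0.71 shift 3 0
10mm in = [19.17145872 -7.6305709 ]
```

```bash
python3 -m handwheel '[{"ax":0,"ay":0,"az":0,"dx":-0.12,"dy":0.01,"dz":-0.14,"gripper":0.15},{"ax":0,"ay":0,"az":0,"dx":-0.13,"dy":0.012,"dz":-0.16,"gripper":0.15},{"ax":0,"ay":0,"az":0,"dx":-0.124,"dy":0.011,"dz":-0.17,"gripper":0.15},{"ax":0,"ay":0,"az":0,"dx":-0.111,"dy":0.01,"dz":-0.179,"gripper":0.15},{"ax":0,"ay":0,"az":0,"dx":-0.098,"dy":0.008,"dz":-0.187,"gripper":0.15},{"ax":0,"ay":0,"az":0,"dx":0,"dy":0,"dz":0,"gripper":0.15}]';python3 -c "
from h import *
k=w2j(manip.observe()['tcp_pos'])*1e3-[0,0,9.1];print(k,np.hypot(k[0]+10,k[2]-60),np.arctan2(k[2]-60,-10-k[0]))"
```

```text
time: 19.0
tcp_pos: [0.4771, 0.0304, 0.1046]
tcp_rot: [-180.0, -0.4, 175.1]
wrist_force: [-7.0, 1.9, 1.4]
finger_gap: 0.271
grasp_force: 30.0
[-88.38133289   0.30238253  95.46429415] 86.03109615359709 0.42489646951890403
```

```bash
python3 -m handwheel '[{"ax":0,"ay":0,"az":0,"dx":-0.11,"dy":0.009,"dz":-0.194,"gripper":0.15},{"ax":0,"ay":0,"az":0,"dx":-0.075,"dy":0.006,"dz":-0.199,"gripper":0.15},{"ax":0,"ay":0,"az":0,"dx":-0.054,"dy":0.005,"dz":-0.204,"gripper":0.15},{"ax":0,"ay":0,"az":0,"dx":0,"dy":0,"dz":0,"gripper":0.15}]';python3 -c "
from h import *
k=w2j(manip.observe()['tcp_pos'])*1e3-[0,0,9.1];print(k,np.hypot(k[0]+10,k[2]-60),np.arctan2(k[2]-60,-10-k[0]))"
python3 -m handwheel '[{"ax":0,"ay":0,"az":0,"dx":-0.03,"dy":0.002,"dz":-0.2,"gripper":0.15},{"ax":0,"ay":0,"az":0,"dx":-0.02,"dy":0.002,"dz":-0.18,"gripper":0.15},{"ax":0,"ay":0,"az":0,"dx":0,"dy":0,"dz":0,"gripper":0.15},{"ax":0,"ay":0,"az":0,"dx":0,"dy":0,"dz":0,"gripper":0.15}]';python3 -c "
from h import *
k=w2j(manip.observe()['tcp_pos'])*1e3-[0,0,9.1];print(k,np.hypot(k[0]+10,k[2]-60),np.arctan2(k[2]-60,-10-k[0]))"
```

```text
time: 19.33
tcp_pos: [0.4711, 0.0309, 0.0868]
tcp_rot: [-180.0, -0.3, 175.1]
wrist_force: [-5.1, 1.7, 0.2]
finger_gap: 0.272
grasp_force: 30.0
[-94.34252333   0.32433363  77.73935814] 86.1878533686856 0.20730363881851444
time: 19.67
tcp_pos: [0.4695, 0.0311, 0.076]
tcp_rot: [-180.0, -0.3, 175.1]
wrist_force: [-6.3, 2.1, -1.0]
finger_gap: 0.265
grasp_force: 30.0
[-95.9390614    0.3075767   66.85430295] 86.2119698336357 0.07958923436594645
```

Now the last stretch, stopping when the stop is felt.

```bash
for i in 1; do python3 -m handwheel '[{"ax":0,"ay":0,"az":0,"dx":-0.02,"dy":0.002,"dz":-0.15,"gripper":0.15},{"ax":0,"ay":0,"az":0,"dx":0,"dy":0,"dz":0,"gripper":0.15},{"ax":0,"ay":0,"az":0,"dx":0,"dy":0,"dz":0,"gripper":0.15}]'; done; python3 -m handwheel '[{"ax":0,"ay":0,"az":0,"dx":0,"dy":0,"dz":-0.06,"gripper":0.15},{"ax":0,"ay":0,"az":0,"dx":0,"dy":0,"dz":0,"gripper":0.15},{"ax":0,"ay":0,"az":0,"dx":0,"dy":0,"dz":0,"gripper":0.15}]'
```

```text
time: 19.92
tcp_pos: [0.4693, 0.0311, 0.0717]
tcp_rot: [-180.0, -0.3, 175.1]
wrist_force: [-6.1, 1.7, -1.2]
finger_gap: 0.272
grasp_force: 30.0
time: 20.17
tcp_pos: [0.4692, 0.0311, 0.0699]
tcp_rot: [-180.0, -0.3, 175.1]
wrist_force: [-5.4, 1.2, -1.3]
finger_gap: 0.274
grasp_force: 30.0
```

```bash
python3 -m handwheel '[{"ax":0,"ay":0,"az":0,"dx":0,"dy":0,"dz":-0.05,"gripper":0.15},{"ax":0,"ay":0,"az":0,"dx":0,"dy":0,"dz":0,"gripper":0.15},{"ax":0,"ay":0,"az":0,"dx":0,"dy":0,"dz":0,"gripper":0.15}]'; python3 -m handwheel '[{"ax":0,"ay":0,"az":0,"dx":0,"dy":0,"dz":-0.03,"gripper":0.15},{"ax":0,"ay":0,"az":0,"dx":0,"dy":0,"dz":0,"gripper":0.15},{"ax":0,"ay":0,"az":0,"dx":0,"dy":0,"dz":0,"gripper":0.15}]'
```

```text
time: 20.42
tcp_pos: [0.4693, 0.0311, 0.0688]
tcp_rot: [-180.0, -0.3, 175.1]
wrist_force: [-7.1, 1.6, 3.0]
finger_gap: 0.27
grasp_force: 30.0
time: 20.67
tcp_pos: [0.4693, 0.0311, 0.0684]
tcp_rot: [180.0, -0.3, 175.1]
wrist_force: [-7.9, 1.2, 8.0]
finger_gap: 0.268
grasp_force: 30.0
```

```bash
python3 -m handwheel '[{"ax":0,"ay":0,"az":0,"dx":0,"dy":0,"dz":0,"gripper":0.45},{"ax":0,"ay":0,"az":0,"dx":0,"dy":0,"dz":0,"gripper":0.45},{"ax":0,"ay":0,"az":0,"dx":0,"dy":0,"dz":0,"gripper":0.5},{"ax":0,"ay":0,"az":0,"dx":0,"dy":0,"dz":0.2,"gripper":0.5},{"ax":0,"ay":0,"az":0,"dx":0,"dy":0,"dz":0.6,"gripper":0.5},{"ax":0,"ay":0,"az":0,"dx":0,"dy":0,"dz":1,"gripper":0.5},{"ax":0,"ay":0,"az":0,"dx":0,"dy":0,"dz":1,"gripper":0.5},{"ax":0,"ay":0,"az":0,"dx":0,"dy":0,"dz":1,"gripper":0.5},{"ax":0,"ay":0,"az":0,"dx":0,"dy":0,"dz":1,"gripper":0.5},{"ax":0,"ay":0,"az":0,"dx":0,"dy":0,"dz":0,"gripper":0.5}]'; python3 hd.py
python3 - <<'E'
from h import *
im=manip.capture('scene')[160:260,205:305];cv2.imwrite('pics/end.png',cv2.resize(im,(600,600),interpolation=cv2.INTER_CUBIC)[:,:,::-1])
E
```

```text
time: 21.5
tcp_pos: [0.4752, 0.0309, 0.2183]
tcp_rot: [179.8, 0.7, 175.0]
wrist_force: [1.8, 0.0, 0.3]
finger_gap: 0.5
grasp_force: 0.0
head score 0.94 shift 16 -2
head end score 0.77 shift 10 -5
backstop score 0.79 shift 16 -11
claw nose score 0.89 shift 9 -3
base score 0.78 shift 2 2
10mm in = [19.17145872 -7.6305709 ]
```

View pics/end.png

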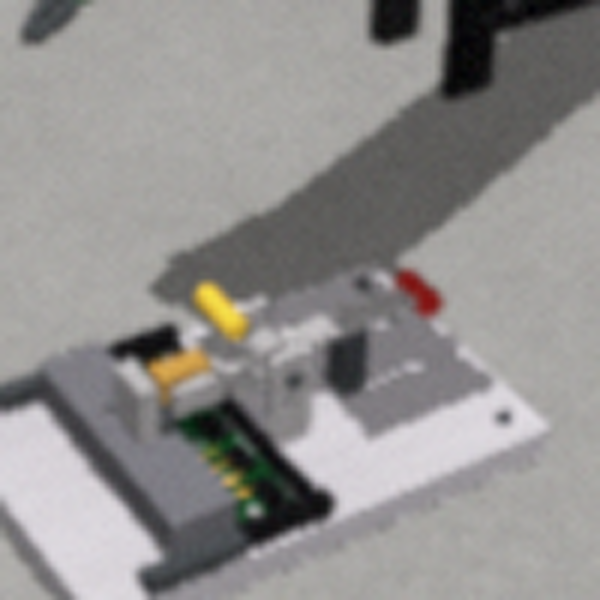

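Run:
```python
from h import *
for z in(.060,.066): print(proj('scene',j2w(-.095,0,z)),'seen 274.2 207.8')
print(manip.sign_off())
```

```text
[273.91626299 208.24236558] seen 274.2 207.8
[274.02889036 206.5942641 ] seen 274.2 207.8
the job is handed in; nothing more can be done
None
```

I handed the job in at about 21.5 s: the claw is hooked over the keeper with a light touch (wrist force under about 10 N), the lever is down on its stop and stayed there when let go, the head is held drawn in (about 5–8 mm by camera), the board is still in its nest, and the robot is clear and touching nothing.

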